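Fit the paddle into the bench mixer's collet

TASK

Pull the dust plug out of the bench mixer's collet and leave it in the shallow white tray. Then take the flat-bladed paddle from the rack, set its shank down into the collet until it is fully home, and swing the nut's lever clockwise (seen from above) until the three jaws grip the shank firmly and hold the paddle upright. Leave the other two agitators in the rack, do not knock over or push aside the tin and the cans, and let go of everything.

Things in the scene. Friction and masses are not known exactly. Their poses are not given: they have to be found in the camera images.
- mouth (a point): Centre of the collet's mouth on top of the bench mixer, on the nut's vertical axis, level with the nut's top face, 112 mm above the bench. Inside the nut three steel jaws leave a bore 13 mm across when the nut is at 0; it is 40 mm deep from the mouth to its flat floor, which is 72 mm above the bench.
- nut (a joint): Angle of the collet nut, rad: 0 is fully open, grows clockwise seen from above, hard stop at 2.1. Each radian closes each jaw 1 mm, so they meet a 10 mm shank at about 1.5 and squeeze harder from there to the stop. Starts between 0 and 0.4 and stays where it is left. Turning it takes about 4 N at the lever's post, a few newtons more as the jaws grip.
- post (a point): Middle of the black upright post at the end of the nut's lever: round, 14 mm across, 50 mm high (96 to 146 mm above the bench; this point is at 121), 85 mm from the nut's axis. A steel arm 10 mm thick, 101 mm above the bench, joins it to the nut (look only, nothing catches on it). It travels round the nut's axis on the robot's side of the mixer.
- jaw0: One of the three jaws of the collet, a dark steel block 9 mm wide and 36 mm high. Its origin lies on the nut's axis, 92 mm above the bench at the middle of the jaws, when the nut is at 0.
- jaw1: The second jaw, as jaw0.
- jaw2: The third jaw, as jaw0.
- plug_knob (a point): The grey plastic dust plug in the collet, 30 g: a point on its axis, in its round knob (20 mm across), 26 mm above the underside of its flange (40 mm across, 5 mm thick, resting on the nut's top face). The knob's top is 44 mm above that underside; below it a stem 9 mm across is 20 mm long. z points along the axis to the knob's top.
- tray_in (a point): Middle of the floor of the shallow open white metal tray, fixed, outside 110 mm (its x) by 120 mm (its y) by 22 mm high, walls and floor 3 mm; this point is 3 mm above the bench.
- paddle_head (a point): The flat-bladed paddle, shank down in one of the rack's holes, about 80 g: middle of its white blade, on the shank's axis, 80 mm above the foot. Blade 36 mm wide (along x), 10 mm thick (along y), 50 mm high (55 to 105 mm above the foot); under it a hub 24 mm across, 10 mm high, then the shank, 10 mm across, 45 mm long. z points up. In the rack the foot is 10 mm above the bench.
- paddle_foot (a point): Centre of the chamfered foot of the paddle's shank, the lowest point on its axis; fully home in the collet it is 72 mm above the bench.
- disc_head (a point): The disc agitator, a bystander in the rack: a point on its axis 80 mm above its foot. Same shank and hub; above them a 10 mm stem and a white disc 36 mm across, top 102 mm above the foot.
- whisk_head (a point): The whisk agitator, a bystander in the rack: a point on its axis 80 mm above its foot. Same shank and hub; above them a whisk of two crossed steel wire loops, 36 mm across, top 105 mm above the foot.
- rack: Fixed grey block 185 mm (its x) by 50 mm (its y) by 50 mm high with three holes in a row along its x, 65 mm apart, 11.5 mm across and 40 mm deep. Origin at the centre of its underside.
- tin: A small loose tin, bystander, 64 mm across and 58 mm high. Origin at the centre of its underside.
- can_a: A loose powder can, bystander, 100 mm across and 125 mm high, at the left side. Origin at the centre of its underside.
- can_b: A loose powder can, bystander, as can_a, at the right side.
- mixer: The bench mixer, fixed: a white box 150 mm (its x) by 130 mm (its y), 72 mm high, with an aluminium neck and a steel ring nut (54 mm across, 22 mm high, from 90 to 112 mm above the bench) standing on its middle. Origin at the centre of its underside, straight below the mouth.
Things that resemble listed ones, but are neither listed nor needed, are in the scene too. Of the things shaped like the part that bears plug_knob, the grey one is meant. What is shaped like the part that bears paddle_head but orange is not meant.

How it is judged:
By the outcome, as a careful person would: the job done as asked, in the order asked, and still so for the second after the job is handed in, with the robot touching nothing.
It also fails if it takes over 72 s, if anything falls off the work surface, if the arm or the gripper's body presses on something with over 40 N, if the wrist force passes 120 N, or if a joint passes its speed limit or range.

ROBOT

A 6-joint arm with a two-finger parallel gripper is mounted at the origin on the work surface. World frame = base frame: x ahead of the robot, y to its left, z up, the work surface at z = 0. Lengths are in m, angles in rad, forces in N, time in s.
With the tool pointing down it reaches from about 0.35 to 0.775 m from the base axis. Payload 5.5 kg.
Tool frame: the origin (TCP) lies at the very end of the fingers, on their centre line; the grasp point (between the pads) lies 19 mm behind it; z points along the fingers, y is the line along which they close (so a half turn about z gives the same grasp; the last joint's range is limited). The gripper opens to 85 mm and grips with 20 to 120 N. Pads are 22 mm wide; open, the fingers measure 114 mm over their backs; the gripper's body (76 mm by 85 mm) begins 54 mm behind the grasp point. The pads swing forward as they close: fully open they stand 13 mm farther back than shut.
Start: joints at [0.964, 0.313, 0.046, 1.304, 0, 1.431], TCP at [0.259, 0.514, 0.231] pointing down, gripper open.
Joint ranges: [-2.76, 2.76], [-0.86, 1.69], [-1.03, 1.26], [-2.2, 2.34], [-1.47, 1.5], [-3.14, 3.14]. Speed limits (rad/s): [2.57, 2.57, 3.14, 3.14, 3.14, 3.14].

INTERFACE

Orientations are given as a unit quaternion [w, x, y, z].
In Python, from workcell import get_state, read_camera, calibration, hand_in gives the robot as it stands.
- The arm moves only by the tool drive_tool, never from a script. Its argument "deltas" is a list that holds one entry, the list of rows, each a list of 7 numbers: the closure in counts, from 0 (fully open) to 255 (shut), then the shift along the tool's x, y, z in m, then the turn, a rotation vector about the tool's x, y, z in degrees. A call has 1 to 12 rows; each row is the pose to reach, as a shift and turn from the pose commanded when the call began, along the tool's axes at that moment; what a row does not reach only later rows make up. A row lasts 1/8 s, in which the tool goes at most 62.5 mm and 10.7 degrees, less where a joint would pass 70% of its speed; a pose out of reach is approached as far as the arm can. A call with a gripper value outside its range is refused whole. The fingers move at their own pace and stop on an object; "newtons" is the grip in N (left out, the last holds). Time passes only in rows, so rows that repeat a pose let the fingers close. It gives the time, the measured TCP pose, the force, the opening and the grip force at its end, in the units of the state.
- get_state(): the state, without advancing time (a new reading comes with each control period).
- read_camera(name): name is "scene" or "top" or "wrist"; returns (picture, depth): 384x512x3 uint8, red, green, blue; 384x512 float32, m along the optical axis (not along the pixel's ray), 0 where there is no reading.
- calibration(name): a dict with "mtx" (3x3 intrinsics, pixels), "world_from_camera" (4x4, takes a point from camera to world coordinates). Camera axes: x right, y up, looking along -z (the intrinsics and any distortion apply to the point x, -y, -z); pixel columns grow to the right and rows downward; lengths in m; the calibration is good to about 2 mm. The wrist camera is an equidistant fisheye: a pixel r from the principal point sees the ray r / f radians off the axis. A picture is of the moment at which its call begins: read the wrist's pose just before it. calibration takes no time and is no camera call; for the wrist camera it gives the pose at the moment of the call.
- hand_in(): hands the job in; it is judged then, once.
The state is a dict: "clock": time; "joint_pos": joint angles; "qvel": joint speeds; "tau": joint torques, N m; "tcp_pos": TCP position; "orientation": TCP orientation; "wrist_force": force on the tool from outside, world axes, zero at the start; "ft_torque": the same for the moment, N m; "finger_gap": finger opening in m; "grip_force": force on a finger pad.
Only numpy, scipy, OpenCV 4.12 (cv2) and the standard library are available. Lean on these libraries where they do the work, as an engineer would, in place of code of your own. Each camera call takes 0.05 s, during which the arm holds its last target. There are 200 camera calls.

## Working session

There is one attempt and no reset: what is moved stays moved. The work goes in short steps, Python scripts to look and compute and a tool call to move; the robot and the scene stay as the last step left them, time stands still between calls to the robot, and variables do not carry over. Pictures are saved under pics/ and viewed, at most 10 in all, crops included, and the job is handed in when it is done.

Besides the shell and the picture viewer there is one more tool, called after ">>>" in YAML: its name, and indented under it one key for each argument. drive_tool: Moves the arm, as the interface text tells. Its arguments: {"type":"object","properties":{"deltas":{"type":"array","items":{"type":"array","items":{"type":"array","items":{"type":"number"}}}},"newtons":{"type":"number"}},"required":["deltas"]}

```bash
mkdir -p pics; cat > h.py <<'E'
import numpy as np, cv2
from workcell import *
def cloud(n):
    c=calibration(n); im,d=read_camera(n); K=c["mtx"]; T=np.array(c["world_from_camera"])
    v,u=np.mgrid[:384,:512]
    x=(u-K[0][2])/K[0][0]*d; y=(v-K[1][2])/K[1][1]*d
    P=np.stack([x,-y,-d],-1)@T[:3,:3].T+T[:3,3]
    P[d==0]=np.nan
    return im,P
def ray(n,u,v,z):
    c=calibration(n);K=c["mtx"];T=np.array(c["world_from_camera"])
    r=T[:3,:3]@np.array([(u-K[0][2])/K[0][0],-(v-K[1][2])/K[1][1],-1])
    return T[:3,3]+r*(z-T[2,3])/r[2]
def save(im,f): cv2.imwrite("pics/"+f,im[...,::-1])
E
python3 - <<'E'
from h import *
s=get_state();print(s)
ims=[]
for n in("top","scene"):
    im,P=cloud(n);np.savez(n,im=im,P=P)
    c=calibration(n);print(n,c)
    save(cv2.resize(im,(800,600),interpolation=cv2.INTER_CUBIC),n+".png")
E
```

```text
{'clock': 0.0, 'joint_pos': array([ 9.64410969e-01,  3.14020283e-01,  4.49361635e-02,  1.30359741e+00,
       -1.65102216e-05,  1.43121025e+00]), 'qvel': array([-5.30056034e-05,  5.58866022e-04, -8.04538759e-04, -1.22375523e-03,
       -6.90715509e-05, -7.58202136e-04]), 'tau': array([-1.01172693e-03, -4.80628252e+01,  2.98533618e+01,  1.93017366e-02,
       -2.93199846e-04, -9.49355922e-06]), 'tcp_pos': array([0.25846737, 0.51303848, 0.23038006]), 'orientation': array([-3.35794415e-04,  2.31286203e-01,  9.72885298e-01, -8.80800474e-04]), 'wrist_force': array([-9.53413415e-01, -1.33043562e+00, -1.75863124e-04]), 'ft_torque': array([-0.01359964, -0.00635864,  0.01532798]), 'grip_force': 0.0, 'finger_gap': 0.08576328910276534}
top {'mtx': array([[493.26668606,   0.        , 253.10577847],
       [  0.        , 493.26668606, 191.89001438],
       [  0.        ,   0.        ,   1.        ]]), 'world_from_camera': array([[-0.00675142,  0.99877799, -0.0489587 ,  0.48470966],
       [-0.99997387, -0.00686975, -0.00224911,  0.0219966 ],
       [-0.0025827 ,  0.04894224,  0.99879827,  1.38815814],
       [ 0.        ,  0.        ,  0.        ,  1.        ]])}
scene {'mtx': array([[403.71931576,   0.        , 248.60710215],
       [  0.        , 403.71931576, 191.05669459],
       [  0.        ,   0.        ,   1.        ]]), 'world_from_camera': array([[ 0.32994292, -0.67914952,  0.65566271,  1.22184592],
       [ 0.94386462,  0.24913965, -0.21690784, -0.22249885],
       [-0.01603872,  0.69042405,  0.72322707,  0.85260408],
       [ 0.        ,  0.        ,  0.        ,  1.        ]])}
```

View pics/top.png

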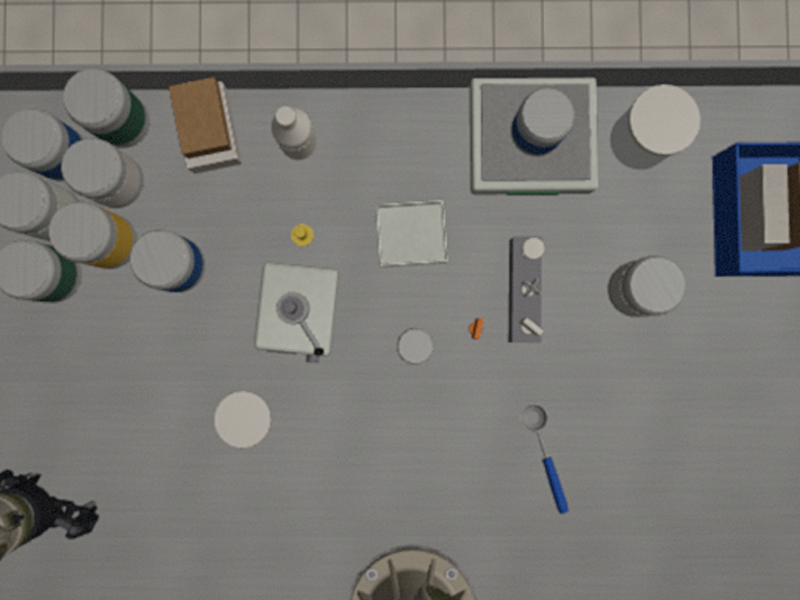

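View pics/scene.png

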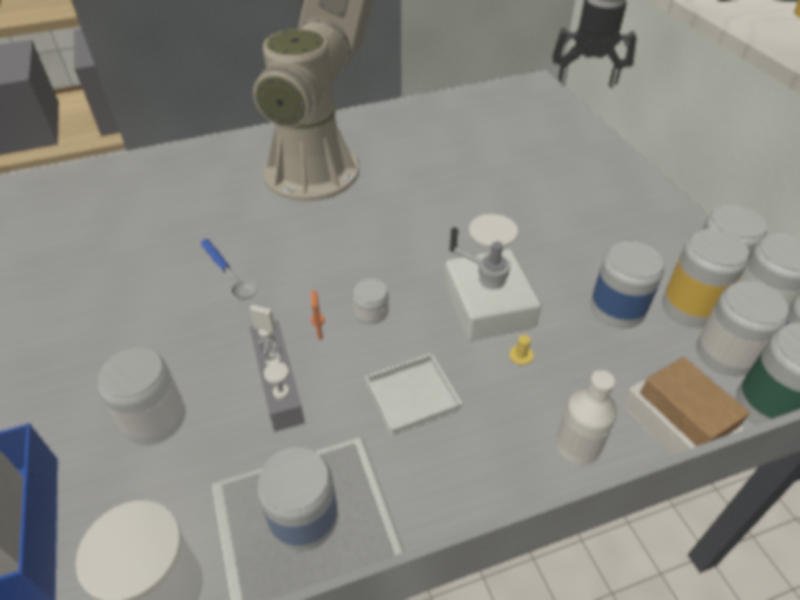

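The top view (800x600) shows two plug-shaped things: grey in the collet (292,308) and yellow on the bench (302,235). The grey one is meant, since it sits in the nut. There are two paddle-shaped things: white, standing in the rack's near hole (531,326), and orange, lying at (477,328). The white one in the rack is meant. The tray is at (412,234), the post at (319,351) and the tin at (415,346). Next I'll measure from depth and confirm in one crop.

```bash
python3 - <<'E'
from h import *
for n in("top","scene"):
    D=np.load(n+".npz");im,P=D["im"],D["P"];x,y,z=P[...,0],P[...,1],P[...,2]
    hsv=cv2.cvtColor(im,cv2.COLOR_RGB2HSV)
    print(n,"bench z",np.nanmedian(z[(abs(x-.45)<.05)&(abs(y-.02)<.03)]))
    def rep(name,m):
        q=P[m]
        if len(q)<3: print(name,len(q));return
        r=cv2.minAreaRect((q[:,:2]*1000).astype(np.float32))
        print(name,len(q),"med",np.median(q,0).round(4),"min",q.min(0).round(3),"max",q.max(0).round(3),"rect",np.round(r[0],1),np.round(r[1],1),round(r[2],1))
    u0=lambda cx,cy,w:(abs(x-cx)<w)&(abs(y-cy)<w)
    c=ray("top",297*.64,308*.64,.072);print(c)
    box=u0(c[0],c[1],.12)
    rep("mixer top",box&(abs(z-.072)<.006))
    rep("nut/flange",box&(z>.104)&(z<.122)&(hsv[...,2]>70))
    rep("knobtop",box&(z>.15)&(z<.162))
    rep("knob",box&(z>.128)&(z<.162)&(hsv[...,2]>60))
    rep("post",box&(z>.12)&(z<.155)&(hsv[...,2]<60))
    rep("posttop",box&(z>.142)&(z<.150)&(hsv[...,2]<60))
    c=ray("top",526*.64,290*.64,.05);print(c)
    box=u0(c[0],c[1],.13)
    rep("rack top",box&(abs(z-.05)<.005))
    c=ray("top",531*.64,326*.64,.11);pb=u0(c[0],c[1],.03)
    rep("blade top",pb&(z>.108)&(z<.122)); rep("blade",pb&(z>.075)&(z<.122))
    c=ray("top",412*.64,234*.64,.003);tb=u0(c[0],c[1],.09)
    rep("tray",tb&(z>.014)&(z<.03)); rep("trayfloor",u0(c[0],c[1],.04))
    c=ray("top",415*.64,346*.64,.058);rep("tin",u0(c[0],c[1],.05)&(z>.05)&(z<.065))
im=np.load("top.npz")["im"]
a=cv2.resize(im[165:235,155:220],(390,420),interpolation=cv2.INTER_CUBIC);b=cv2.resize(im[150:220,300:365],(390,420),interpolation=cv2.INTER_CUBIC)
save(np.hstack([a,b]),"crop.png")
E
```

```text
top bench z 0.002797469036888156
[0.53639692 0.19339029 0.072     ]
mixer top 2123 med [0.5399 0.1963 0.0729] min [0.459 0.124 0.066] max [0.615 0.266 0.078] rect [536.8 195.9] [130.  149.4] 83.9
nut/flange 335 med [0.5297 0.1876 0.1141] min [0.462 0.144 0.104] max [0.561 0.222 0.122] rect [508.3 186.5] [114.   52.7] 19.0
knobtop 52 med [0.536  0.1952 0.1564] min [0.463 0.146 0.15 ] max [0.546 0.206 0.16 ] rect [505.7 171.1] [98.1 18.3] 38.7
knob 64 med [0.536  0.1929 0.1559] min [0.458 0.145 0.129] max [0.546 0.206 0.16 ] rect [503.8 172.1] [100.   18.7] 35.8
post 22 med [0.4632 0.1508 0.1467] min [0.458 0.144 0.14 ] max [0.468 0.157 0.152] rect [463.1 150.2] [12.9 10.1] 89.6
posttop 18 med [0.4632 0.1513 0.1464] min [0.458 0.144 0.143] max [0.468 0.157 0.15 ] rect [464.1 150.7] [10.8 11.7] 61.3
[ 0.56584983 -0.20203184  0.05      ]
rack top 855 med [ 0.5568 -0.1975  0.0507] min [ 0.478 -0.229  0.045] max [ 0.661 -0.102  0.055] rect [ 569.8 -165.2] [125.7 183.2] 89.3
blade top 60 med [ 0.5039 -0.201   0.1157] min [ 0.491 -0.217  0.108] max [ 0.517 -0.186  0.121] rect [ 503.7 -201.6]
[... 1241 characters left out ...]
02  0.055] rect [ 568.3 -166.6] [124.5 187.7] 88.3
blade top 61 med [ 0.5047 -0.2017  0.1128] min [ 0.488 -0.217  0.108] max [ 0.518 -0.187  0.116] rect [ 503.5 -202.7] [36.4 11.2] 51.2
blade 175 med [ 0.5069 -0.2022  0.0998] min [ 0.488 -0.218  0.075] max [ 0.518 -0.186  0.116] rect [ 503.6 -202.7] [36.8 11.3] 49.9
tray 364 med [ 0.6808 -0.0058  0.0194] min [ 0.613 -0.067  0.014] max [0.73  0.058 0.025] rect [670.7  -4.1] [112.7 121.3] 3.6
trayfloor 814 med [ 0.673  -0.0063  0.0025] min [ 0.632 -0.045 -0.003] max [0.711 0.034 0.007] rect [671.5  -5.6] [79.7 79.1] 90.0
tin 277 med [ 0.4729 -0.0093  0.057 ] min [ 0.441 -0.038  0.05 ] max [0.503 0.02  0.061] rect [471.2  -9.3] [57.1 59.8] 57.6
```

View pics/crop.png

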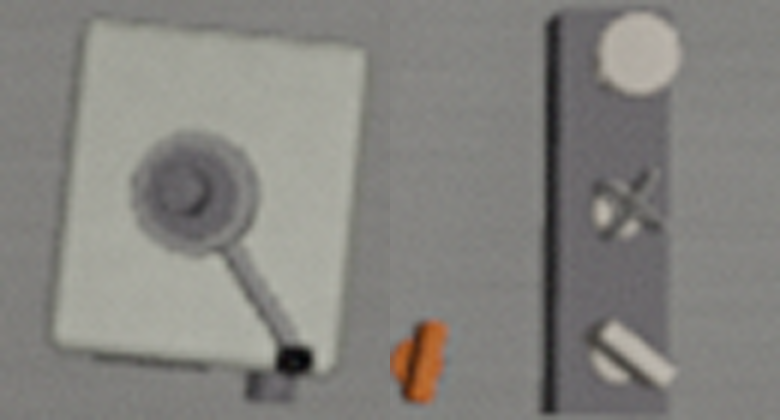

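The crop confirms both: the grey knob sits in the nut with its lever and black post, and the white flat blade stands in the rack's near hole. The orange one is off to the side.

Measured positions in m, all of which fit the given sizes:
- Mouth: (0.536, 0.195)
- Post: (0.463, 0.151), 85 mm from the axis
- Paddle: (0.504, -0.202), with the blade running along 50°
- Tray: (0.672, -0.005)

First move: go above the plug.

```bash
cat >> h.py <<'E'
from scipy.spatial.transform import Rotation as Ro
def go(x,y,z,psi,tilt=0,p=None):
    """delta in tool axes from the current pose; psi deg = world heading of tool y; tilt deg about tool y (>0: fingers point outward +x at psi 90)"""
    s=get_state(); q=s["orientation"]; R=Ro.from_quat([*q[1:],q[0]])
    a=np.radians(psi); T=Ro.from_matrix(np.array([[-np.sin(a),np.cos(a),0],[np.cos(a),np.sin(a),0],[0,0,-1]]).T.T)
    ty=np.array([np.cos(a),np.sin(a),0]); tx=np.cross(ty,[0,0,-1])
    T=Ro.from_matrix(np.stack([tx,ty,[0,0,-1]],1))*Ro.from_euler("y",-tilt,degrees=True)
    d=R.inv().apply(np.array([x,y,z])-s["tcp_pos"]); r=(R.inv()*T).as_rotvec(degrees=True)
    print("shift",d.round(4),"rot",r.round(1),"tcp",s["tcp_pos"].round(4),"t",round(s["clock"],2),"F",s["wrist_force"].round(1),"gap",round(s["finger_gap"],4),"grip",round(s["grip_force"],1))
E
python3 -c "
from h import *
go(.536,.195,.25,90)"
```

```text
shift [-0.391  -0.1592 -0.0193] rot [ -0.1  -0.  -26.7] tcp [0.2585 0.5131 0.2305] t 0.1 F [-0.3  0.1  0.3] gap 0.0855 grip 0.0
```

>>> drive_tool:
  deltas:
    - [[80,-0.06,-0.025,-0.02,0,0,-5],[80,-0.117,-0.048,-0.02,0,0,-10],[80,-0.17,-0.07,-0.02,0,0,-15],[80,-0.23,-0.094,-0.02,0,0,-20],[80,-0.286,-0.116,-0.02,0,0,-25],[80,-0.34,-0.138,-0.02,0,0,-26.7],[80,-0.391,-0.159,-0.019,0,0,-26.7],[80,-0.391,-0.159,-0.019,0,0,-26.7],[80,-0.391,-0.159,-0.019,0,0,-26.7],[80,-0.391,-0.159,-0.019,0,0,-26.7]]
  newtons: 40

```text
clock: 1.35
tcp_pos: [0.5354, 0.1966, 0.2503]
orientation: [-0.0, -0.0, 1.0, 0.0]
wrist_force: [0.2, 1.2, 0.2]
finger_gap: 0.0586
grip_force: 0.0
```

```bash
python3 - <<'E'
from h import *
go(.536,.195,.124,90)
c=calibration("wrist");im,d=read_camera("wrist");print(c)
np.savez("w1",im=im,d=d,T=c["world_from_camera"]);save(im,"w1.png")
E
```

```text
shift [-0.0006 -0.0016  0.1263] rot [ 0.  -0.   0.1] tcp [0.5354 0.1966 0.2503] t 1.35 F [0.2 1.2 0.2] gap 0.0586 grip 0.0
{'mtx': array([[297.31863964,   0.        , 256.39177177],
       [  0.        , 297.31863964, 193.1860176 ],
       [  0.        ,   0.        ,   1.        ]]), 'world_from_camera': array([[-2.04474422e-03, -9.49538681e-01, -3.13643288e-01,
         4.54648816e-01],
       [ 9.99997910e-01, -1.94071317e-03, -6.43908949e-04,
         1.96856857e-01],
       [ 2.72479368e-06, -3.13643949e-01,  9.49540664e-01,
         3.92231647e-01],
       [ 0.00000000e+00,  0.00000000e+00,  0.00000000e+00,
         1.00000000e+00]])}
```

View pics/w1.png

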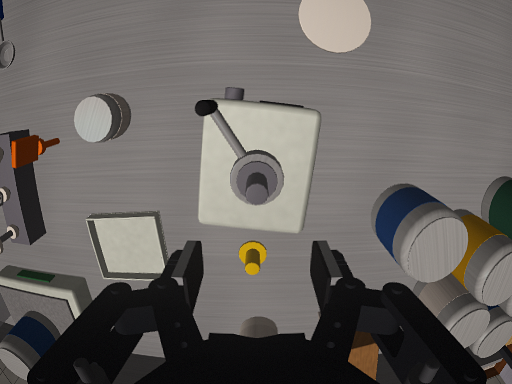

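The wrist view shows the grey knob's top near (257,190) and the nut around (257,178). The fingers straddle the line towards it. I'll refine the axis from this view's depth.

```bash
cat >> h.py <<'E'
def wcloud(im=None,d=None,c=None):
    c=calibration("wrist") if c is None else c
    if im is None: im,d=read_camera("wrist")
    K=c["mtx"];T=np.array(c["world_from_camera"]);v,u=np.mgrid[:384,:512]
    a=(u-K[0][2])/K[0][0];b=(v-K[1][2])/K[1][1];th=np.hypot(a,b);k=np.tan(th)/np.maximum(th,1e-9)
    P=np.stack([a*k*d,-b*k*d,-d],-1)@T[:3,:3].T+T[:3,3];P[d==0]=np.nan
    return im,P
def circ(Q):
    A=np.c_[2*Q[:,:2],np.ones(len(Q))];s=np.linalg.lstsq(A,(Q[:,:2]**2).sum(1),rcond=None)[0]
    return s[:2].round(4),round(float(np.sqrt(s[2]+s[0]**2+s[1]**2)),4)
E
python3 - <<'E'
from h import *
D=np.load("w1.npz");c=dict(calibration("wrist"));c["world_from_camera"]=D["T"]
im,P=wcloud(D["im"],D["d"],c);z=P[...,2];near=np.hypot(P[...,0]-.536,P[...,1]-.195)
for lo,hi,r in((.152,.162,.02),(.125,.148,.02),(.106,.124,.035)):
    Q=P[(z>lo)&(z<hi)&(near<r)]; print(len(Q),np.median(Q,0).round(4),cv2.minEnclosingCircle((Q[:,:2]*1000).astype(np.float32)))
Q=P[(z>.128)&(z<.15)&(near<.02)];print("side fit",circ(Q))
m=(z>.125)&(np.hypot(P[...,0]-.463,P[...,1]-.151)<.02);Q=P[m];print("post",len(Q),Q.min(0).round(4),Q.max(0).round(4))
E
```

```text
406 [0.533  0.1975 0.1551] ((534.01220703125, 196.8999481201172), 10.054754257202148)
136 [0.5252 0.1967 0.1367] ((532.4364013671875, 197.0037841796875), 9.670639038085938)
1663 [0.5258 0.1966 0.1122] ((530.4535522460938, 195.40594482421875), 29.8901424407959)
side fit (array([0.5339, 0.1971]), 0.0097)
post 242 [0.4552 0.1457 0.1257] [0.468  0.1591 0.1469]
```

>>> drive_tool:
  deltas:
    - [[80,0.0005,0,0.05,0,0,0],[80,0.0005,0,0.09,0,0,0],[80,0.0005,0,0.126,0,0,0],[80,0.0005,0,0.126,0,0,0],[220,0.0005,0,0.126,0,0,0],[220,0.0005,0,0.126,0,0,0],[220,0.0005,0,0.126,0,0,0],[220,0.0005,0,0.126,0,0,0],[220,0.0005,0,0.126,0,0,0]]
  newtons: 40

```text
clock: 2.52
tcp_pos: [0.5372, 0.1961, 0.1265]
orientation: [0.002, 0.0, 1.0, 0.001]
wrist_force: [-0.7, 1.5, 6.6]
finger_gap: 0.0188
grip_force: 39.0
```

Gripped (gap 19 mm, 39 N). Pulling up.

>>> drive_tool:
  deltas:
    - [[220,0,0,-0.01,0,0,0],[220,0,0,-0.025,0,0,0],[220,0,0,-0.05,0,0,0],[220,0,0,-0.09,0,0,0],[220,0,0,-0.09,0,0,0]]

```text
clock: 3.15
tcp_pos: [0.5382, 0.196, 0.2189]
orientation: [0.004, 0.0, 1.0, 0.001]
wrist_force: [0.4, 0.4, -0.8]
finger_gap: 0.0189
grip_force: 39.0
```

```bash
python3 - <<'E'
from h import *
im,P=cloud("top");z=P[...,2];n=np.hypot(P[...,0]-.536,P[...,1]-.196)
go(.707,-.005,.13,90,35)
import workcell
im,P=cloud("scene");save(cv2.resize(im[60:240,250:450],(800,600)),"s2.png")
E
```

```text
shift [-0.1696 -0.2007  0.0874] rot [  0.  -34.7  -0.1] tcp [0.5372 0.1958 0.2168] t 3.2 F [-0.1 -0.7 -0.5] gap 0.0188 grip 39.0
```

View pics/s2.png

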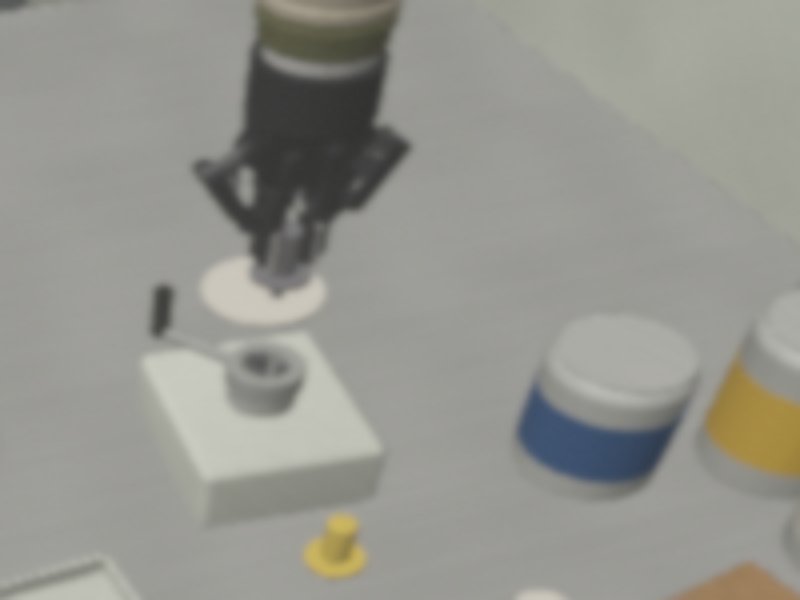

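The scene view shows the grey plug between the fingers, clear of the now empty collet at (265,365). Next I carry it to the tray and lay it down tilted towards the robot.

>>> drive_tool:
  deltas:
    - [[220,-0.03,-0.04,0,0,-5,0],[220,-0.06,-0.08,0,0,-10,0],[220,-0.09,-0.12,0,0,-18,0],[220,-0.12,-0.16,0.02,0,-26,0],[220,-0.15,-0.2,0.05,0,-35,0],[220,-0.15,-0.201,0.09,0,-35,0],[220,-0.15,-0.201,0.12,0,-35,0],[220,-0.15,-0.201,0.14,0,-35,0],[220,-0.15,-0.201,0.14,0,-35,0],[220,-0.15,-0.201,0.14,0,-35,0]]

```text
clock: 4.5
tcp_pos: [0.6859, -0.0055, 0.0746]
orientation: [0.301, 0.0, 0.954, -0.0]
wrist_force: [1.0, 0.2, -0.5]
finger_gap: 0.0188
grip_force: 39.1
```

```bash
python3 -c "
from h import *
go(.687,-.005,.037,90,35)"
```

```text
shift [0.0207 0.0005 0.0314] rot [-0.  0. -0.] tcp [ 0.6859 -0.0055  0.0746] t 4.5 F [ 1.   0.2 -0.5] gap 0.0188 grip 39.1
```

>>> drive_tool:
  deltas:
    - [[220,0.012,0,0.018,0,0,0],[220,0.02,0,0.031,0,0,0],[220,0.02,0,0.031,0,0,0],[100,0.02,0,0.031,0,0,0],[100,0.02,0,0.031,0,0,0],[100,0.02,0,0.031,0,0,0],[100,0.018,0,0.0,0,0,0],[100,0.0,0,-0.05,0,0,0],[100,-0.03,0,-0.1,0,0,0],[100,-0.03,0,-0.1,0,0,0]]

```text
clock: 5.75
tcp_pos: [0.657, -0.0062, 0.1819]
orientation: [0.307, -0.0, 0.952, -0.001]
wrist_force: [-0.4, -1.2, -0.6]
finger_gap: 0.0521
grip_force: 0.0
```

```bash
python3 - <<'E'
from h import *
im,P=cloud("scene");save(cv2.resize(im[190:310,200:360],(800,600)),"s3.png")
go(.504,-.2015,.2,-40)
go(.504,-.2015,.2,140)
E
```

```text
shift [ 0.1105 -0.1957 -0.1052] rot [ 39.9  18.7 125. ] tcp [ 0.6551 -0.0059  0.1781] t 5.8 F [-0.2 -0.2 -0.2] gap 0.052 grip 0.0
shift [ 0.1105 -0.1957 -0.1052] rot [-15.5  33.1 -48.4] tcp [ 0.6551 -0.0059  0.1781] t 5.8 F [-0.2 -0.2 -0.2] gap 0.052 grip 0.0
```

View pics/s3.png

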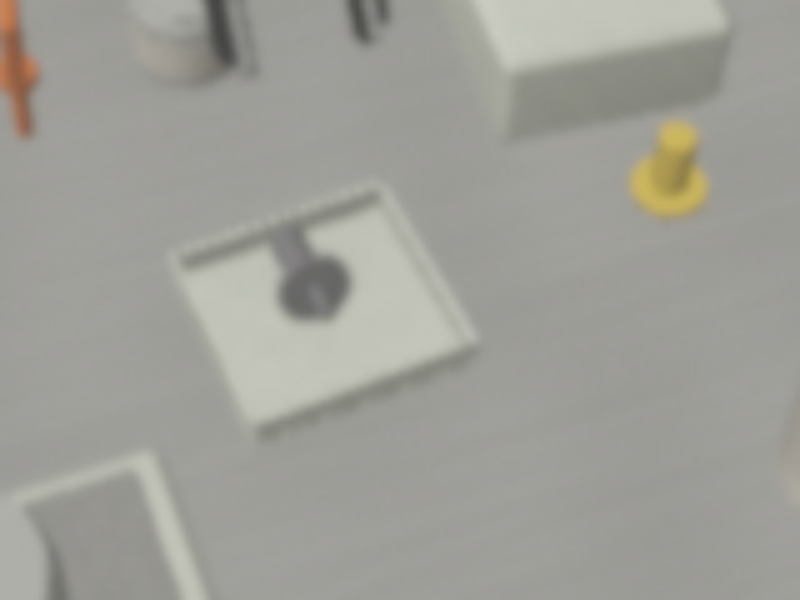

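The plug lies in the tray at (310,275), inside the walls. Next, above the paddle with the closing axis across the blade's thickness.

>>> drive_tool:
  deltas:
    - [[100,0.02,-0.03,-0.02,-2.5,5,-8],[100,0.04,-0.06,-0.035,-5,10,-15],[100,0.055,-0.1,-0.05,-7.5,16,-23],[100,0.075,-0.14,-0.07,-10,22,-31],[100,0.095,-0.17,-0.09,-13,28,-40],[100,0.11,-0.196,-0.105,-15.5,33.1,-48.4],[100,0.11,-0.196,-0.105,-15.5,33.1,-48.4],[100,0.11,-0.196,-0.105,-15.5,33.1,-48.4],[100,0.11,-0.196,-0.105,-15.5,33.1,-48.4]]

```text
clock: 6.92
tcp_pos: [0.5023, -0.2004, 0.1957]
orientation: [-0.003, -0.423, 0.906, 0.002]
wrist_force: [0.0, 0.1, -0.0]
finger_gap: 0.0522
grip_force: 0.0
```

```bash
python3 - <<'E'
from h import *
c=calibration("wrist");im,d=read_camera("wrist");im,P=wcloud(im,d,c)
m=(P[...,2]>.108)&(P[...,2]<.122)&(np.hypot(P[...,0]-.504,P[...,1]+.2015)<.035)
Q=P[m];print(len(Q),np.median(Q,0),cv2.minAreaRect((Q[:,:2]*1000).astype(np.float32)))
go(.504,-.2015,.075,140)
E
```

```text
540 [ 0.49984206 -0.20206924  0.11405741] ((500.5726318359375, -201.43356323242188), (35.13875961303711, 9.782256126403809), 50.16910934448242)
shift [-0.0007 -0.0027  0.121 ] rot [ 0.4 -0.2  0. ] tcp [ 0.5023 -0.2005  0.196 ] t 6.97 F [-1.1  1.1  0.3] gap 0.0519 grip 0.0
```

>>> drive_tool:
  deltas:
    - [[100,0,-0.0015,0.05,0.4,-0.2,0],[100,0,-0.0015,0.09,0.4,-0.2,0],[100,0,-0.0015,0.12,0.4,-0.2,0],[100,0,-0.0015,0.12,0.4,-0.2,0],[240,0,-0.0015,0.12,0.4,-0.2,0],[240,0,-0.0015,0.12,0.4,-0.2,0],[240,0,-0.0015,0.12,0.4,-0.2,0],[240,0,-0.0015,0.12,0.4,-0.2,0],[240,0,-0.0015,0.12,0.4,-0.2,0],[240,0,-0.0015,0.12,0.4,-0.2,0]]
  newtons: 60

```text
clock: 8.22
tcp_pos: [0.5029, -0.2019, 0.078]
orientation: [0.0, -0.423, 0.906, -0.001]
wrist_force: [-2.5, 3.2, 5.8]
finger_gap: 0.0093
grip_force: 58.5
```

>>> drive_tool:
  deltas:
    - [[240,0,0,-0.02,0,0,0],[240,0,0,-0.05,0,0,0],[240,0,0,-0.1,0,0,0],[240,0,0,-0.14,0,0,0],[240,0,0,-0.14,0,0,0],[240,0,0,-0.14,0,0,0]]

```text
clock: 8.98
tcp_pos: [0.5026, -0.2021, 0.2163]
orientation: [0.0, -0.423, 0.906, -0.001]
wrist_force: [-0.3, -0.1, -0.6]
finger_gap: 0.0092
grip_force: 58.4
```

```bash
python3 - <<'E'
from h import *
go(.536,.196,.215,140)
go(.536,.196,.215,90)
E
```

```text
shift [-0.3264  0.2303  0.0009] rot [-0.1 -0.   0. ] tcp [ 0.5026 -0.2021  0.2163] t 8.97 F [-0.3 -0.1 -0.6] gap 0.0092 grip 58.4
shift [-0.3264  0.2303  0.0009] rot [-0.1  0.  50. ] tcp [ 0.5026 -0.2021  0.2163] t 8.97 F [-0.3 -0.1 -0.6] gap 0.0092 grip 58.4
```

>>> drive_tool:
  deltas:
    - [[240,-0.045,0.03,0,0,0,7],[240,-0.09,0.063,0,0,0,14],[240,-0.135,0.095,0,0,0,21],[240,-0.18,0.127,0,0,0,28],[240,-0.23,0.162,0,0,0,35],[240,-0.28,0.197,0,0,0,43],[240,-0.326,0.23,0,0,0,50],[240,-0.326,0.23,0,0,0,50],[240,-0.326,0.23,0,0,0,50],[240,-0.326,0.23,0,0,0,50],[240,-0.326,0.23,0,0,0,50]]

```text
clock: 10.35
tcp_pos: [0.5361, 0.194, 0.2159]
orientation: [-0.0, 0.001, 1.0, -0.001]
wrist_force: [0.6, 0.1, -2.1]
finger_gap: 0.0095
grip_force: 58.6
```

```bash
python3 - <<'E'
from h import *
go(.536,.196,.215,90)
im,P=cloud("scene");np.savez("sc4",im=im,P=P)
c=calibration("wrist");w,d=read_camera("wrist");np.savez("w4",im=w,d=d,T=c["world_from_camera"])
a=cv2.resize(im[120:220,270:360],(450,500),interpolation=cv2.INTER_CUBIC);b=cv2.resize(w[120:240,200:270+46],(400,500)[0:2] if 0 else (350,500))
save(np.hstack([a,b]),"p4.png")
E
```

```text
shift [0.0001 0.002  0.0009] rot [-0.1 -0.  -0.1] tcp [0.5361 0.194  0.2159] t 10.35 F [ 0.6  0.1 -2.1] gap 0.0095 grip 58.6
```

View pics/p4.png

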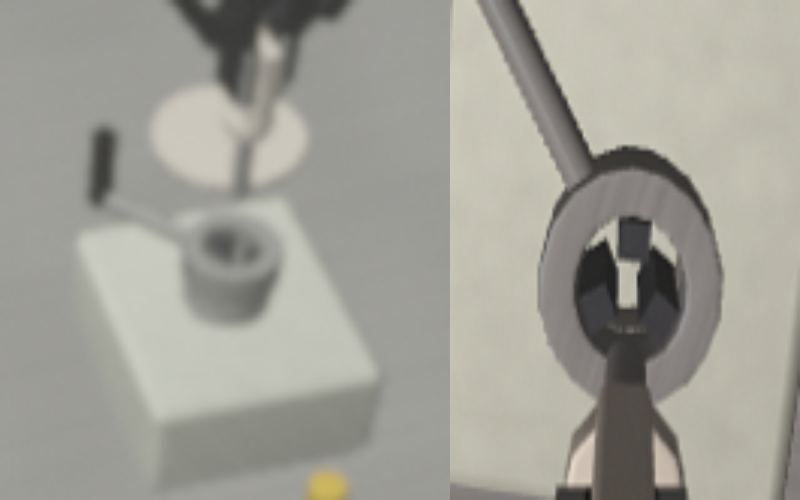

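The wrist crop (right) shows the shank's foot at (627,345), just this side of the bore's centre at about (630,275), with three dark jaws around it. I'll measure the shank axis against the nut ring in the same views.

```bash
cat >> h.py <<'E'
def shank(P,zs,c,r=.018):
    for lo,hi in zs:
        m=(P[...,2]>lo)&(P[...,2]<hi)&(np.hypot(P[...,0]-c[0],P[...,1]-c[1])<r);Q=P[m]
        if len(Q)<8: print(lo,len(Q));continue
        print(lo,hi,len(Q),"mean",Q.mean(0).round(4),"min",Q.min(0).round(4),"max",Q.max(0).round(4),"circ",circ(Q))
def ring(P,c):
    n=np.hypot(P[...,0]-c[0],P[...,1]-c[1]);m=(abs(P[...,2]-np.nanmedian(P[...,2][(n>.016)&(n<.024)&(P[...,2]>.1)&(P[...,2]<.12)]))<.004)&(n<.04)
    Q=P[m];h=cv2.convexHull((Q[:,:2]*1000).astype(np.float32))[:,0];e=cv2.minEnclosingCircle(h)
    print("ring",len(Q),"z",np.median(Q[:,2]).round(4),"enclosing",np.round(e[0],1),round(e[1],1),"fit",circ(h/1000),"bbox mid",((Q.min(0)+Q.max(0))/2)[:2].round(4))
E
python3 - <<'E'
from h import *
D=np.load("w4.npz");c=dict(calibration("wrist"));c["world_from_camera"]=D["T"]
im,P=wcloud(D["im"],D["d"],c)
print("wrist");ring(P,(.534,.196));shank(P,[(.143,.152),(.152,.165),(.165,.18),(.18,.192)],(.536,.195))
P=np.load("sc4.npz")["P"];print("scene");ring(P,(.536,.196));shank(P,[(.143,.152),(.152,.165),(.165,.18),(.18,.192)],(.536,.195))
E
```

```text
wrist
ring 1972 z 0.111 enclosing [533.7 197.3] 26.9 fit (array([0.5335, 0.1972]), 0.0266) bbox mid [0.5329 0.1975]
0.143 0.152 18 mean [0.5316 0.1959 0.1506] min [0.5302 0.1913 0.1488] max [0.5346 0.2002 0.152 ] circ (array([0.5355, 0.1955]), 0.0048)
0.152 0.165 83 mean [0.5317 0.1955 0.1586] min [0.5301 0.1905 0.1523] max [0.5354 0.2002 0.1646] circ (array([0.5353, 0.1954]), 0.0047)
0.165 0.18 21 mean [0.5308 0.1953 0.1672] min [0.5304 0.1922 0.1651] max [0.5322 0.1985 0.1696] circ (array([0.5342, 0.1952]), 0.0038)
0.18 0
scene
ring 195 z 0.1108 enclosing [534.  192.6] 29.7 fit (array([0.5349, 0.1946]), 0.0271) bbox mid [0.535  0.1953]
0.143 4
0.152 0.165 15 mean [0.5388 0.1924 0.1595] min [0.5343 0.1894 0.1541] max [0.5426 0.1962 0.1649] circ (array([0.5382, 0.1925]), 0.0035)
0.165 0.18 16 mean [0.5387 0.1919 0.1726] min [0.5356 0.1875 0.1659] max [0.5408 0.1976 0.1782] circ (array([0.5371, 0.193 ]), 0.0039)
0.18 0.192 10 mean [0.5392 0.1918 0.1839] min [0.5365 0.1861 0.1807] max [0.5429 0.1961 0.1918] circ (array([0.5404, 0.191 ]), 0.0038)
```

Both views agree that the shank must shift about -2 mm in world x and +2 mm in y. I'll correct, lower to just above the mouth and recheck.

>>> drive_tool:
  deltas:
    - [[240,0.002,0.002,0,0,0,0],[240,0.002,0.002,0.015,0,0,0],[240,0.002,0.002,0.03,0,0,0],[240,0.002,0.002,0.03,0,0,0],[240,0.002,0.002,0.03,0,0,0]]

```text
clock: 11.08
tcp_pos: [0.5338, 0.1975, 0.1856]
orientation: [-0.0, -0.0, 1.0, -0.001]
wrist_force: [1.1, 0.5, -1.2]
finger_gap: 0.0094
grip_force: 58.6
```

```bash
python3 - <<'E'
from h import *
go(.536,.196,.215,90)
c=calibration("wrist");w,d=read_camera("wrist");im,P=wcloud(w,d,c)
print("wrist");ring(P,(.534,.197));shank(P,[(.122,.135),(.135,.15)],(.534,.197),.012)
E
```

```text
shift [-0.0022 -0.0015 -0.0294] rot [-0.1 -0.   0. ] tcp [0.5338 0.1975 0.1856] t 11.07 F [ 1.1  0.5 -1.2] gap 0.0094 grip 58.6
wrist
ring 2202 z 0.111 enclosing [533.9 197.2] 27.1 fit (array([0.5336, 0.1971]), 0.0267) bbox mid [0.5311 0.197 ]
0.122 0.135 81 mean [0.5294 0.1986 0.1284] min [0.5278 0.1938 0.1221] max [0.5334 0.2034 0.1341] circ (array([0.533 , 0.1987]), 0.0048)
0.135 0.15 21 mean [0.5285 0.1986 0.1368] min [0.5278 0.1954 0.135 ] max [0.5295 0.2016 0.1393] circ (array([0.5316, 0.1986]), 0.0035)
```

>>> drive_tool:
  deltas:
    - [[240,-0.0005,-0.0013,0,0,0,0],[240,-0.0005,-0.0013,0.004,0,0,0],[240,-0.0005,-0.0013,0.008,0,0,0],[240,-0.0005,-0.0013,0.013,0,0,0],[240,-0.0005,-0.0013,0.013,0,0,0]]

```text
clock: 11.75
tcp_pos: [0.5341, 0.196, 0.1722]
orientation: [-0.001, -0.0, 1.0, -0.001]
wrist_force: [0.1, -0.2, -1.1]
finger_gap: 0.0092
grip_force: 58.6
```

```bash
python3 - <<'E'
from h import *
go(.536,.196,.140,90)
c=calibration("wrist");w,d=read_camera("wrist");im,P=wcloud(w,d,c)
print("wrist");ring(P,(.534,.197));shank(P,[(.116,.127),(.122,.14)],(.534,.197),.012)
E
```

```text
shift [-0.002   0.      0.0322] rot [-0.1 -0.1  0. ] tcp [0.5341 0.196  0.1722] t 11.75 F [ 0.1 -0.2 -1.1] gap 0.0092 grip 58.6
wrist
ring 2385 z 0.111 enclosing [533.7 197.1] 27.1 fit (array([0.5335, 0.1971]), 0.0266) bbox mid [0.5308 0.1972]
0.116 0.127 53 mean [0.5292 0.1973 0.1205] min [0.5281 0.1925 0.1164] max [0.5327 0.2018 0.1257] circ (array([0.5329, 0.1973]), 0.0046)
0.122 0.14 16 mean [0.5286 0.197  0.1238] min [0.5281 0.194  0.1223] max [0.5295 0.1995 0.1257] circ (array([0.5313, 0.1971]), 0.0031)
```

The shank is aligned to within 0.5 mm with no contact force. Inserting.

>>> drive_tool:
  deltas:
    - [[240,-0.0003,0,0.006,0,0,0],[240,-0.0003,0,0.012,0,0,0],[240,-0.0003,0,0.018,0,0,0],[240,-0.0003,0,0.024,0,0,0],[240,-0.0003,0,0.028,0,0,0],[240,-0.0003,0,0.031,0,0,0],[240,-0.0003,0,0.033,0,0,0],[240,-0.0003,0,0.033,0,0,0]]

```text
clock: 12.8
tcp_pos: [0.5348, 0.1961, 0.1402]
orientation: [0.0, -0.0, 1.0, -0.0]
wrist_force: [-0.0, -0.4, 0.8]
finger_gap: 0.0091
grip_force: 58.9
```

>>> drive_tool:
  deltas:
    - [[240,0,0,0.0015,0,0,0],[240,0,0,0.003,0,0,0],[240,0,0,0.003,0,0,0]]

```text
clock: 13.18
tcp_pos: [0.5354, 0.1963, 0.1398]
orientation: [0.002, -0.0, 1.0, -0.0]
wrist_force: [-4.8, -1.0, 15.3]
finger_gap: 0.0094
grip_force: 61.4
```

The shank is home: 15 N against the floor with no further travel. Release and rise.

>>> drive_tool:
  deltas:
    - [[240,0,0,-0.003,0,0,0],[240,0,0,-0.003,0,0,0],[110,0,0,-0.003,0,0,0],[110,0,0,-0.003,0,0,0],[110,0,0,-0.003,0,0,0],[110,0,0,-0.03,0,0,0],[110,0,0,-0.07,0,0,0],[110,0,0,-0.11,0,0,0],[110,0,0,-0.11,0,0,0]]

```text
clock: 14.3
tcp_pos: [0.5367, 0.1966, 0.2505]
orientation: [0.003, -0.0, 1.0, 0.0]
wrist_force: [0.6, -0.2, -0.3]
finger_gap: 0.0488
grip_force: 0.0
```

```bash
python3 - <<'E'
from h import *
print("can_a",ray("top",242*.64,420*.64,.125))
c=calibration("wrist");w,d=read_camera("wrist");im,P=wcloud(w,d,c);save(w[60:300,130:400],"w5.png")
ring(P,(.534,.197))
m=(P[...,2]>.168)&(P[...,2]<.19)&(np.hypot(P[...,0]-.534,P[...,1]-.197)<.035);Q=P[m]
print("blade top",len(Q),np.median(Q,0).round(4),cv2.minAreaRect((Q[:,:2]*1000).astype(np.float32)))
m=(P[...,2]>.138)&(P[...,2]<.152)&(np.hypot(P[...,0]-.462,P[...,1]-.1515)<.02);Q=P[m];print("post top",len(Q),np.median(Q,0).round(4),cv2.minEnclosingCircle((Q[:,:2]*1000).astype(np.float32)))
go(.463,.151,.25,121.5)
E
```

```text
can_a [0.352323   0.27621703 0.125     ]
ring 1308 z 0.1111 enclosing [533.6 197.2] 27.1 fit (array([0.5334, 0.1971]), 0.0266) bbox mid [0.5332 0.1972]
blade top 607 [0.5287 0.2045 0.1757] ((530.2290649414062, 204.8961181640625), (35.807315826416016, 10.130221366882324), 0.2932148277759552)
post top 231 [0.4617 0.1526 0.145 ] ((461.8434753417969, 152.02243041992188), 7.224617004394531)
shift [ 0.0728 -0.0454 -0.0019] rot [ -0.1   0.2 -31.5] tcp [0.5358 0.1964 0.2484] t 14.35 F [ 0.   0.4 -1.1] gap 0.0484 grip 0.0
```

View pics/w5.png

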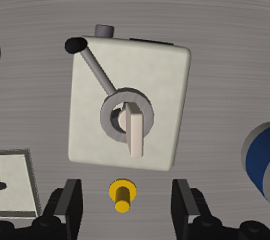

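The wrist view shows the paddle standing in the collet, leaning about 4° within the bore's play; the jaws should straighten it. The post is at (75,44) in the crop. Going above the post and down around it.

>>> drive_tool:
  deltas:
    - [[110,0.02,-0.012,-0.002,0,0,-8],[110,0.04,-0.025,-0.002,0,0,-16],[110,0.06,-0.037,-0.002,0,0,-24],[110,0.073,-0.045,-0.002,0,0.2,-31.5],[110,0.073,-0.045,0.04,0,0.2,-31.5],[110,0.073,-0.045,0.09,0,0.2,-31.5],[110,0.073,-0.045,0.143,0,0.2,-31.5],[110,0.073,-0.045,0.143,0,0.2,-31.5],[200,0.073,-0.045,0.143,0,0.2,-31.5],[230,0.073,-0.045,0.143,0,0.2,-31.5],[230,0.073,-0.045,0.143,0,0.2,-31.5],[230,0.073,-0.045,0.143,0,0.2,-31.5]]
  newtons: 30

```text
clock: 15.85
tcp_pos: [0.4635, 0.1514, 0.1061]
orientation: [0.0, -0.272, 0.962, -0.001]
wrist_force: [-0.9, 1.0, 7.4]
finger_gap: 0.0136
grip_force: 29.6
```

```bash
python3 - <<'E'
from h import *
go(.463,.1512,.106,121.5)
s=get_state();p=s["tcp_pos"];C=np.array([.535,.1963]);v=p[:2]-C;print(np.hypot(*v),np.degrees(np.arctan2(v[1],v[0]))%360)
q=s["orientation"];R=Ro.from_quat([*q[1:],q[0]])
th0=np.arctan2(v[1],v[0])
for k in range(8,73,8):
    a=th0-np.radians(k);t=np.array([*(C+.085*np.array([np.cos(a),np.sin(a)])),p[2]]);print(k,R.inv().apply(t-p).round(4))
E
```

```text
shift [0.0005 0.0001 0.0001] rot [-0.1  0.   0. ] tcp [0.4635 0.1514 0.1061] t 15.85 F [-0.9  1.   7.4] gap 0.0136 grip 29.6
0.0844215675855847 212.1320957164142
8 [-0.0001  0.0118 -0.    ]
16 [-0.0025  0.0235 -0.    ]
24 [-0.0064  0.0346 -0.    ]
32 [-0.0119  0.0452 -0.0001]
40 [-0.0187  0.0548 -0.0001]
48 [-0.0269  0.0635 -0.0001]
56 [-0.0361  0.0709 -0.0001]
64 [-0.0463  0.0769 -0.0001]
72 [-0.0573  0.0815 -0.0001]
```

Post gripped (13.6 mm). Swinging clockwise along the arc.

>>> drive_tool:
  deltas:
    - [[230,0.0,0.012,0,0,0,8],[230,-0.0025,0.0235,0,0,0,16],[230,-0.0065,0.0345,0,0,0,24],[230,-0.012,0.045,0,0,0,32],[230,-0.0185,0.055,0,0,0,40],[230,-0.027,0.0635,0,0,0,48],[230,-0.036,0.071,0,0,0,56],[230,-0.046,0.077,0,0,0,64],[230,-0.046,0.077,0,0,0,64]]

```text
clock: 16.98
tcp_pos: [0.4633, 0.2417, 0.1061]
orientation: [0.001, 0.28, 0.96, -0.0]
wrist_force: [2.1, 1.0, 5.8]
finger_gap: 0.0128
grip_force: 29.6
```

```bash
cat > arc.py <<'E'
from h import *
s=get_state();p=s["tcp_pos"];C=np.array([.535,.1963]);v=p[:2]-C;th0=np.arctan2(v[1],v[0]);print("r",np.hypot(*v),"ang",np.degrees(th0)%360,"swung",212.1-np.degrees(th0)%360)
F=s["wrist_force"];e=v/np.hypot(*v);print("Frad",F[:2]@e,"Ftan(ccw)",F[0]*-e[1]+F[1]*e[0],F)
q=s["orientation"];R=Ro.from_quat([*q[1:],q[0]]);print("joints",s["joint_pos"].round(2))
psi=np.degrees(np.arctan2(*R.apply([0,1,0])[[1,0]]));rz=psi-(np.degrees(th0)-90);print("yaw err",rz)
for k in range(5,56,5):
    a=th0-np.radians(k);t=np.array([*(C+.085*np.array([np.cos(a),np.sin(a)])),.106]);print(k,R.inv().apply(t-p).round(4))
E
python3 arc.py
```

```text
r 0.08482198218973785 ang 147.678922130881 swung 64.42107786911899
Frad -1.294440282999604 Ftan(ccw) -1.972419419001413 [2.14846665 0.97473334 5.83150989]
joints [ 0.33  0.28 -0.31  0.97 -0.    0.9 ]
yaw err -0.22724173518796675
5 [-0.0001  0.0074  0.0001]
10 [-0.0011  0.0148  0.0001]
15 [-0.0026  0.022   0.0001]
20 [-0.0048  0.0291  0.0001]
25 [-0.0076  0.036   0.0001]
30 [-0.011   0.0425  0.0001]
35 [-0.015   0.0488  0.0001]
40 [-0.0195  0.0547  0.0001]
45 [-0.0245  0.0602  0.0002]
50 [-0.0299  0.0652  0.0002]
55 [-0.0358  0.0698  0.0002]
```

>>> drive_tool:
  deltas:
    - [[230,0,0.0075,0,0,0,5],[230,-0.001,0.015,0,0,0,10],[230,-0.0025,0.022,0,0,0,15],[230,-0.005,0.029,0,0,0,20],[230,-0.0075,0.036,0,0,0,25],[230,-0.011,0.0425,0,0,0,30],[230,-0.011,0.0425,0,0,0,30]]

```text
clock: 17.85
tcp_pos: [0.4948, 0.2707, 0.106]
orientation: [0.001, 0.519, 0.855, -0.0]
wrist_force: [0.6, -2.5, 7.9]
finger_gap: 0.0136
grip_force: 29.9
```

```bash
python3 arc.py
```

```text
r 0.08457653394788496 ang 118.35170531660836 swung 93.74829468339163
Frad -2.4409320068001144 Ftan(ccw) 0.6362474312956645 [ 0.59922708 -2.450283    7.85339676]
joints [ 0.36  0.36 -0.2   1.01 -0.    1.45]
yaw err -0.9112695086835778
5 [0.0002 0.0074 0.    ]
10 [-0.0006  0.0148  0.    ]
15 [-0.0021  0.022   0.    ]
20 [-0.0042  0.0291  0.    ]
25 [-0.007   0.036   0.0001]
30 [-0.0103  0.0427  0.0001]
35 [-0.0142  0.049   0.0001]
40 [-0.0186  0.0549  0.0001]
45 [-0.0235  0.0605  0.0001]
50 [-0.0289  0.0656  0.0001]
55 [-0.0347  0.0702  0.0001]
```

>>> drive_tool:
  deltas:
    - [[230,0,0.004,0,0,0,3],[230,0,0.0075,0,0,0,5],[230,0,0.011,0,0,0,8],[230,-0.0005,0.015,0,0,0,10]]

```text
clock: 18.35
tcp_pos: [0.5074, 0.2761, 0.106]
orientation: [0.001, 0.592, 0.806, -0.002]
wrist_force: [-3.7, -6.8, 10.1]
finger_gap: 0.0132
grip_force: 30.1
```

```bash
python3 arc.py|head -5
```

```text
r 0.08442805024700772 ang 109.07679898981873 swung 103.02320101018127
Frad -5.262813629561284 Ftan(ccw) 5.715875833264165 [-3.68189467 -6.84193653 10.12228064]
joints [ 0.36  0.39 -0.17  1.02 -0.    1.63]
yaw err -1.6835827998191455
5 [ 0.0005  0.0074 -0.    ]
```

>>> drive_tool:
  deltas:
    - [[230,0,0.003,0,0,0,2],[230,0,0.006,0,0,0,4],[230,0,0.0075,0,0,0,5],[230,0,0.0075,0,0,0,5]]

```text
clock: 18.85
tcp_pos: [0.5083, 0.2761, 0.1056]
orientation: [-0.002, 0.626, 0.78, -0.007]
wrist_force: [-18.0, -11.8, 22.4]
finger_gap: 0.0135
grip_force: 32.7
```

```bash
python3 arc.py|head -5
```

```text
r 0.08415808543260982 ang 108.46435586938482 swung 103.63564413061518
Frad -5.491908043901974 Ftan(ccw) 20.816166449494062 [-18.00520064 -11.80197397  22.41112667]
joints [ 0.36  0.4  -0.15  1.04 -0.    1.71]
yaw err -5.957536885345723
5 [ 0.0013  0.0073 -0.0005]
```

Hard stop reached: 21 N with no further motion. Relax, release and rise.

>>> drive_tool:
  deltas:
    - [[230,0,-0.005,0,0,0,-5],[230,0,-0.007,0,0,0,-5],[110,0,-0.007,0,0,0,-5],[110,0,-0.007,0,0,0,-5],[110,0,-0.007,0,0,0,-5],[110,0,-0.007,-0.04,0,0,-5],[110,0,-0.007,-0.09,0,0,-5],[110,0,-0.007,-0.14,0,0,-5],[110,0.06,0.03,-0.15,0,0,-5],[110,0.08,0.06,-0.15,0,0,-5],[110,0.08,0.06,-0.15,0,0,-5]]

```text
clock: 20.23
tcp_pos: [0.5563, 0.373, 0.2509]
orientation: [-0.001, 0.59, 0.807, -0.002]
wrist_force: [-0.7, -0.5, 0.0]
finger_gap: 0.0483
grip_force: 0.0
```

```bash
python3 - <<'E'
from h import *
go(.5,.3,.25,90)
im,P=cloud("scene");z=P[...,2]
save(cv2.resize(im[100:330,100:400],(800,600),interpolation=cv2.INTER_CUBIC),"s6.png")
ring(P,(.535,.196))
for lo,hi in((.127,.14),(.14,.155),(.155,.17),(.17,.182)):
    m=(z>lo)&(z<hi)&(np.hypot(P[...,0]-.535,P[...,1]-.196)<.03);Q=P[m]
    if len(Q)>3: print(lo,len(Q),cv2.minAreaRect((Q[:,:2]*1000).astype(np.float32)),Q[:,2].max())
im,P=cloud("top");z=P[...,2];m=(z>.168)&(z<.19)&(np.hypot(P[...,0]-.535,P[...,1]-.196)<.03);Q=P[m];print("top",len(Q),np.median(Q,0),cv2.minAreaRect((Q[:,:2]*1000).astype(np.float32)) if len(Q) else 0);ring(P,(.535,.196))
E
```

```text
shift [-0.0525 -0.0757  0.0013] rot [ -0.3  -0.1 -72.4] tcp [0.5563 0.373  0.2509] t 20.23 F [-0.7 -0.5  0. ] gap 0.0483 grip 0.0
ring 157 z 0.1108 enclosing [533.8 197.7] 30.5 fit (array([0.535 , 0.1963]), 0.0275) bbox mid [0.5351 0.1974]
0.127 38 ((536.9767456054688, 189.97348022460938), (34.6670036315918, 12.246847152709961), 14.443401336669922) 0.13986787244535182
0.14 43 ((535.7357788085938, 191.9365997314453), (37.69841384887695, 9.604830741882324), 13.564840316772461) 0.1545985336128337
0.155 46 ((535.9202270507812, 191.20558166503906), (35.27911376953125, 10.361939430236816), 14.910663604736328) 0.16983134418047885
0.17 50 ((537.142333984375, 195.67898559570312), (10.724193572998047, 34.1423454284668), 88.5323486328125) 0.17960111532867662
top 58 [0.53635393 0.1947511  0.17777554] ((536.3154296875, 195.02960205078125), (9.181769371032715, 32.1270866394043), 89.83232879638672)
ring 187 z 0.1127 enclosing [535.1 201.7] 32.1 fit (array([0.5355, 0.1998]), 0.0282) bbox mid [0.5365 0.2013]
```

View pics/s6.png

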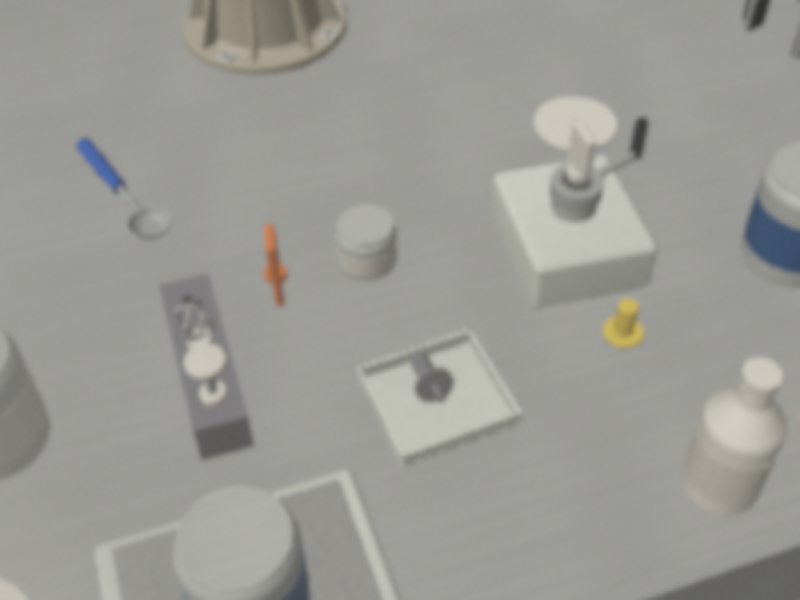

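The scene shows:
- The paddle stands upright in the collet at (578,165). Its blade top is within 1 mm of the nut's axis, at z 0.177 as expected when fully home.
- The lever is swung to (640,135).
- The plug is in the tray at (432,375).
- The other two agitators, the tin and the cans look undisturbed, and the gripper is clear.

```bash
python3 -c "
from workcell import *
print(hand_in())"
```

```text
the job is handed in; nothing more can be done
None
```

The job is handed in at about 20 s on the robot's clock: the plug is in the tray, the paddle is fully home, upright and clamped with the nut at its stop, and the gripper has let go of everything.

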